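Flip the acrylic flap open

TASK

Open the clear box so that its flap stays open by itself. First, with the flap still shut, push the wooden block that holds the torque key along the ledge, out from behind the box's hinge, until it stands wholly past either end of the hinge line; then push the flap up by its lip with the fingertips and gently tip it over backwards until it lies back against its stop. Grip and lift nothing, keep the block standing, and leave the other tools and containers where they are.

Things in the scene. Friction and masses are not known exactly. Their poses are not given: they have to be found in the camera images.
- box: Clear acrylic box with a thin wooden base sheet, fixed to the ledge, 100 (x) x 120 (y) x 70 mm high. Origin: centre of its underside, on the ledge. Its -x side is the front (lip side), +x the back, where the hinge is; z is up. It stands turned so that the lip faces roughly to the robot's right and the flap tips over to its left.
- flap (a joint): Angle of the clear acrylic flap over the box's top: 0 shut, growing as the lip rises and swings over to the back; 2.3 is the stop (42 degrees beyond upright). Only gravity acts on it (90 g, nearly free hinge): left below about 1.5 it falls shut, beyond that it falls back to the stop. It takes under 2 N at the lip; over 25 N from the fingers counts as gripping or forcing it.
- flap_hinge (a point): Middle of the hinge line (along the box's y) at the box's back top edge: 50 mm behind the box's origin (+x), 72.5 mm up. From here the flap, a 4 mm sheet 116 mm wide (y), runs flat for 104 mm towards the front, just past the front wall, and is then bent into a lip over its whole width, that rises outwards at 38 degrees for 34 mm.
- flap_lip (a point): Middle of the lip's outer edge, a grey bead 6 mm thick; moves with the flap. Shut, it is 81 mm in front of the box's origin (-x), 95 mm above the ledge. The space under the lip, in front of the box, is free: a fingertip fits beneath it, best with the fingers tilted forward about 45 degrees.
- key_block: Loose dark wooden block 50 (x) x 90 (y) x 60 mm high with a T-shaped aluminium torque key seated in it, moving as one, 0.25 to 0.47 kg. Origin: centre of its underside. Key: stem in the middle, crossbar 70 mm long along x, its top 107 mm up. Starts behind the box in the flap's way, turned little from it; free ledge on both sides of it (box's y). Over 25 N from the fingers counts as gripping.
- wrench: Steel pedal wrench 260 mm long, lying on the ledge beyond the box (box's -y). Origin: middle of its underside; it lies along its x. Leave alone.
- tire_levers: Three blue plastic tire levers side by side, joined as one set 115 x 56 x 9 mm, lying on the robot's side of the box (box's +y). Origin: centre of the underside. Leave alone.
- mallet: Mallet with grey tips, lying at the robot's far left: head 104 mm long, 54 mm thick, wooden handle 250 mm long towards its -x. Origin: on the ledge under the head. Leave alone.
- oil_bottle: White plastic bottle 44 mm in diameter, 130 mm tall, at the robot's right. Origin: centre of the underside. Leave alone.
- patch_tin: Flat aluminium tin 64 mm in diameter, 30 mm tall, at the robot's right. Origin: centre of the underside. Leave alone.
- cup: Steel cup 72 mm in diameter, 85 mm tall, at the robot's right. Origin: centre of the underside. Leave alone.
Mind the look-alikes: they are no part of the job. What is shaped like the key_block but blue or orange is not meant. What is shaped like the box but green is not meant.

How it is judged:
By the outcome, as a careful person would: the job done as asked, in the order asked, and still so for the second after the job is handed in, with the robot touching nothing.
It also fails if it takes over 64 s, if anything falls off the work surface, if the arm or the gripper's body presses on something with over 40 N, if the wrist force passes 120 N, or if a joint passes its speed limit or range.

ROBOT

A 7-joint arm with a two-finger parallel gripper is mounted at the origin on the work surface. World frame = base frame: x ahead of the robot, y to its left, z up, the work surface at z = 0. Lengths are in m, angles in degrees, forces in N, time in s.
With the tool pointing down it reaches from about 0.4 to 0.85 m from the base axis. Payload 4.5 kg.
Tool frame: the origin (TCP) lies at the very end of the fingers, on their centre line; the grasp point (between the pads) lies 19 mm behind it; z points along the fingers, y is the direction in which the jaws open and shut (so a half turn about z gives the same grasp; the last joint's range is limited). The gripper opens to 88 mm and grips with 3 to 60 N. Pads are 18 mm wide; open, the fingers measure 123 mm over their backs; the gripper's body (75 mm by 187 mm) begins 45 mm behind the grasp point.
Start: joints at [-61.776, 39.483, -11.15, 89.685, 9.013, 51.709, -12.324], TCP at [0.277, 0.56, 0.239] pointing down, gripper open.
Joint ranges: [-172.22, 172.22], [-26.19, 119.32], [-84.43, 86.54], [7.71, 146.69], [-57.33, 237.33], [2.42, 119.75], [-152.13, 152.13]. Speed limits (degrees/s): [147.25, 147.25, 180, 180, 180, 180, 180].

INTERFACE

Orientations are given as [roll, pitch, yaw] about the fixed x, y, z axes, in that order (R = Rz(yaw) Ry(pitch) Rx(roll)).
In Python, from rig import ctrl, eyes, workorder gives the robot as it stands. The module is installed in compiled form; this text tells all that it offers.
- The arm moves only by the tool drive_tool, never from a script. Its argument "series" is a list of rows, each a list of 7 numbers: the turn, a rotation vector about the tool's x, y, z scaled (see below), then the shift along the tool's x, y, z scaled (see below), then the opening, from -1 (shut) to 1 (fully open). A call has 1 to 20 rows; each row shifts and turns the commanded pose from where the row before left it, along the tool's axes as they then stand; what a row does not reach is not made up. The controller multiplies each number of a shift by 0.08 m and each number of a turn by 90 degrees. A row lasts 1/8 s, in which the tool goes at most 62.5 mm and 10.7 degrees, less where a joint would pass 70% of its speed; a pose out of reach is approached as far as the arm can. A call with a number of a shift or a turn outside -1 to 1 is refused whole. A call with a gripper value outside its range is refused whole. The fingers move at their own pace and stop on an object; "force" is the grip in N (left out, the last holds). Time passes only in rows, so rows that do not move let the fingers close. It gives the time, the measured TCP pose, the force and the opening at its end, in the units of the state.
- ctrl.get_state(): the state, without advancing time (a new reading comes with each control period).
- eyes.snapshot(name): name is "side" or "top"; returns a dict with "image" (420x560x3 uint8, blue, green, red), "mtx" (3x3 intrinsics, pixels), "distortion" ([k1, k2, p1, p2, k3] as OpenCV has them; the pictures are not rectified), "cam_to_world" (4x4, takes a point from camera to world coordinates). Camera axes: x right, y down, z forward; pixel columns grow to the right and rows downward; lengths in m; the calibration is good to about 2 mm. A picture is of the moment at which its call begins. There is no depth.
- workorder.finish_job(): hands the job in, once; it reports no verdict.
The state is a dict: "clock": time; "joint_positions": joint angles; "dq": joint speeds; "effort": joint torques, N m; "eef_pos": TCP position; "tcp_rot": TCP orientation; "contact_force": force on the tool from outside, world axes, zero at the start; "moment": the same for the moment, N m; "opening": finger opening in m.
Only numpy, scipy, OpenCV 4.12 (cv2) and the standard library are available. Lean on these libraries where they do the work, as an engineer would, in place of code of your own. Each camera call takes 0.05 s, during which the arm holds its last target.

## Working session

There is one attempt and no reset: what is moved stays moved. The work goes in short steps, Python scripts to look and compute and a tool call to move; the robot and the scene stay as the last step left them, time stands still between calls to the robot, and variables do not carry over. Pictures are saved under pics/ and viewed, and the job is handed in when it is done.

Besides the shell and the picture viewer there is one more tool, called after "Call:" in YAML: its name, and indented under it one key for each argument. drive_tool: Moves the arm, as the interface text tells. Its arguments: {"type":"object","properties":{"series":{"type":"array","items":{"type":"array","items":{"type":"number","minimum":-1,"maximum":1}}},"force":{"type":"number"}},"required":["series"]}

```bash
mkdir -p pics; ls
python3 - <<'E'
from rig import ctrl, eyes
import cv2
print(ctrl.get_state())
for n in("side","top"):
    s=eyes.snapshot(n); cv2.imwrite(f"pics/{n}0.png",s["image"]); print(n,s["mtx"],s["distortion"],s["cam_to_world"])
E
```

```text
pics
{'clock': 0.0, 'joint_positions': array([-61.77560625,  39.53311287, -11.14485991,  89.7427393 ,
         9.01302865,  51.70974194, -12.32240296]), 'dq': array([-0.03746648,  0.03213499,  0.0155145 , -0.0517511 , -0.08647779,
       -0.03901301,  0.0777447 ]), 'effort': array([ 4.18544755e-05, -5.27566516e+01, -1.26654088e+00, -1.53429455e+01,
       -5.25731652e-02,  6.64743638e-03,  1.84086184e-04]), 'eef_pos': array([0.27657293, 0.55978829, 0.23792073]), 'tcp_rot': array([-1.79896613e+02,  7.78774635e-03,  1.53718972e+02]), 'contact_force': array([0.7768356 , 1.00009787, 0.66510446]), 'moment': array([-0.02768217, -0.00699332,  0.0390804 ]), 'opening': 0.08821681065608233}
side [[453.30227175   0.         281.92198718]
 [  0.         453.30227175 208.25164529]
 [  0.           0.           1.        ]] [-0.13402253  0.          0.          0.          0.        ] [[ 0.95794349 -0.17563994  0.22692482  0.22952641]
 [-0.28628772 -0.53099391  0.79754926 -1.1361357 ]
 [-0.01958581 -0.82897291 -0.55894572  0.87780128]
 [ 0.          0.          0.          1.        ]]
top [[422.6329695    0.         279.50424772]
 [  0.         422.6329695  209.03501103]
 [  0.           0.           1.        ]] [0.04149668 0.         0.         0.         0.        ] [[-0.0150117  -0.99192946  0.12589912  0.39006093]
 [-0.99971299  0.01724073  0.01663392  0.02593874]
 [-0.01867027 -0.12561328 -0.99190359  1.27364858]
 [ 0.          0.          0.          1.        ]]
```

View pics/side0.png

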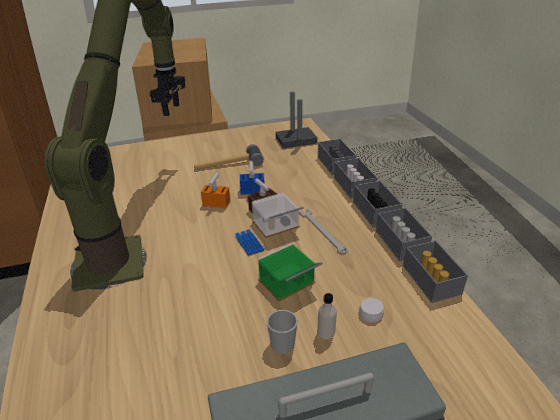

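View pics/top0.png

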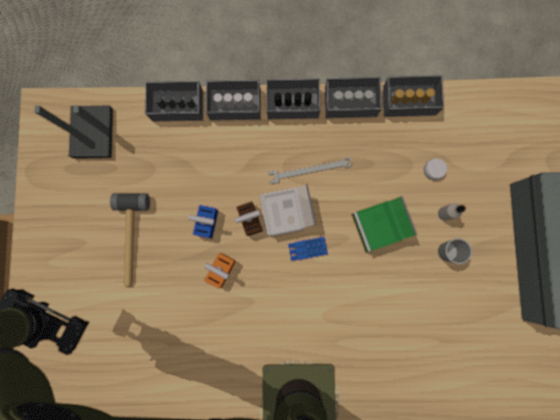

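The side view shows the clear box at (275,213), with the dark block behind it at (262,200). The top view shows the box at (288,210).

Candidates in the top view:
- **Blocks:** dark brown (249,218), blue (205,221) and orange (220,270). I choose the dark brown one.
- **Boxes:** clear (288,210) and green (385,225). I choose the clear one.

Next I'll check the choice in close crops.

Run:
```python
import cv2,numpy as np
a=cv2.imread("pics/top0.png")[150:300,180:380]; b=cv2.imread("pics/side0.png")[150:270,190:350]
cv2.imwrite("pics/ctop.png",cv2.resize(a,None,fx=4,fy=4,interpolation=cv2.INTER_CUBIC))
cv2.imwrite("pics/cside.png",cv2.resize(b,None,fx=5,fy=5,interpolation=cv2.INTER_CUBIC))
```

```text
(no output)
```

View pics/ctop.png

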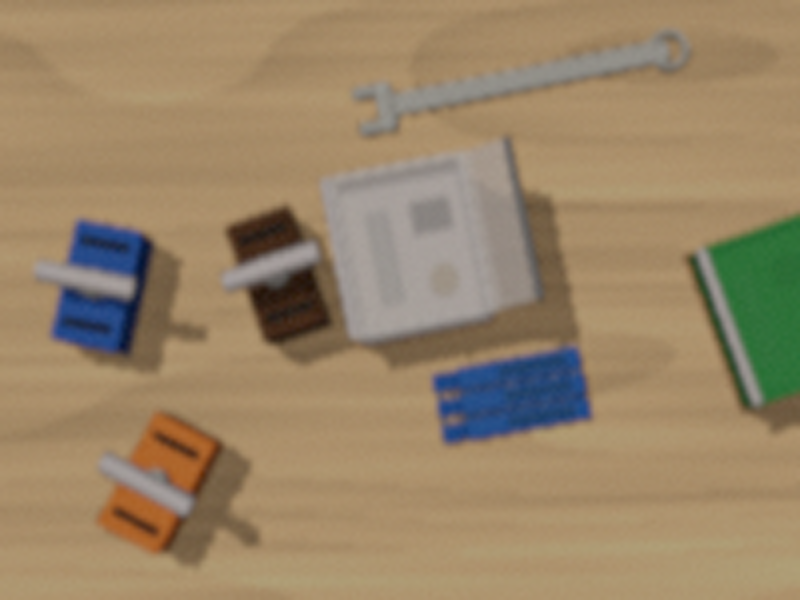

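View pics/cside.png

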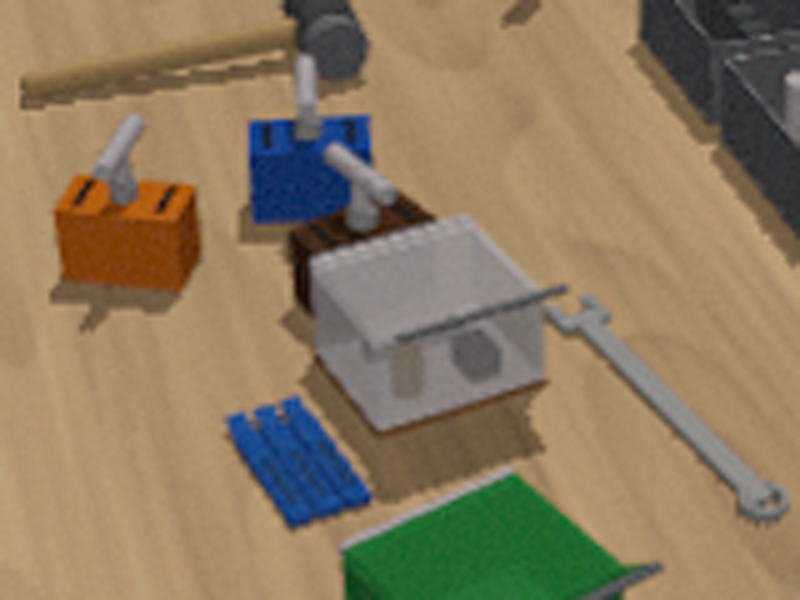

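```bash
cat > h.py <<'E'
import numpy as np,cv2
from scipy.optimize import least_squares
K={'side':np.array([[453.30227,0,281.922],[0,453.30227,208.2516],[0,0,1]]),'top':np.array([[422.633,0,279.50425],[0,422.633,209.035],[0,0,1]])}
D={'side':np.array([-.13402253,0,0,0,0]),'top':np.array([.04149668,0,0,0,0])}
T={'side':np.array([[ 0.95794349,-0.17563994,0.22692482,0.22952641],[-0.28628772,-0.53099391,0.79754926,-1.1361357],[-0.01958581,-0.82897291,-0.55894572,0.87780128],[0,0,0,1]]),
'top':np.array([[-0.0150117,-0.99192946,0.12589912,0.39006093],[-0.99971299,0.01724073,0.01663392,0.02593874],[-0.01867027,-0.12561328,-0.99190359,1.27364858],[0,0,0,1]])}
def proj(n,P):
    P=np.atleast_2d(P).astype(float); W=np.linalg.inv(T[n])
    return cv2.projectPoints(P,cv2.Rodrigues(W[:3,:3])[0],W[:3,3],K[n],D[n])[0][:,0]
def tow(p,L):
    x,y,a=p; L=np.atleast_2d(L); c,s=np.cos(a),np.sin(a)
    return np.c_[x+c*L[:,0]-s*L[:,1],y+s*L[:,0]+c*L[:,1],L[:,2]]
def fit(obs,p0):
    # obs list (cam, local, pixel)
    f=lambda p:np.concatenate([proj(n,tow(p,l))[0]-np.array(q) for n,l,q in obs])
    r=least_squares(f,p0,loss='soft_l1'); return r.x,r.fun
E
cat > m1.py <<'E'
from h import *
t=lambda u,v:('top',(180+(u+.5)/4-.5,150+(v+.5)/4-.5)); s=lambda u,v:('side',(190+(u+.5)/5-.5,150+(v+.5)/5-.5))
def mk(l): return [(a[0],np.array(L),a[1]) for L,a in l]
box=mk([((.05,-.058,.0725),t(322,180)),((.05,.058,.0725),t(352,340)),((-.081,-.058,.095),t(508,138)),((-.081,.058,.095),t(540,300)),
((.05,.058,.0725),s(312,262)),((.05,-.058,.0725),s(465,217)),((-.081,.058,.095),s(378,348)),((-.081,-.058,.095),s(565,290)),((-.05,.06,0),s(380,433)),((-.05,-.06,0),s(545,382)),((.05,.06,0),s(318,360))])
p,f=fit(box,[.52,0,1.6]);print(p[:2],np.degrees(p[2]));print(f.reshape(-1,2).round(1))
z=.06
blk=mk([((.025,-.045,z),t(228,228)),((-.025,-.045,z),t(288,207)),((-.025,.045,z),t(328,325)),((.025,.045,z),t(268,342)),((.035,0,.102),t(225,282)),((-.035,0,.102),t(320,250)),((.025,.045,z),s(292,238)),((.025,-.045,z),s(393,195))])
q,f=fit(blk,[.52,.1,1.6]);print(q[:2],np.degrees(q[2]));print(f.reshape(-1,2).round(1))
c,sn=np.cos(p[2]),np.sin(p[2]);d=q[:2]-p[:2];print("block in box frame",d@[c,sn],d@[-sn,c])
lev=mk([((-.0575,-.028,.009),t(578,348)),((-.0575,.028,.009),t(590,418)),((.0575,.028,.009),t(444,444)),((.0575,-.028,.009),t(433,376))])
r,f=fit(lev,[.45,0,1.6]);print('lev',r[:2],np.degrees(r[2]),abs(f).max())
def px(u,v,z):
    from scipy.optimize import fsolve
    n,pp=t(u,v);return fsolve(lambda w:proj('top',[[w[0],w[1],z]])[0]-pp,[.5,0])
print('wrench',px(355,92,.01),px(362,132,.01),px(690,48,.01))
print('blue blk',px(80,225,.06),px(150,240,.06),px(130,350,.06),'bar',px(138,290,.1))
print('orange',px(160,415,.06),px(217,445,.06),px(165,550,.06))
E
python3 m1.py
```

```text
[0.53785716 0.03860135] 99.92481892826859
[[ 1.2 -0.4]
 [ 1.1 -0.8]
 [-0.3  0.1]
 [-0.2 -0.2]
 [-0.6  0.2]
 [ 0.6  0.2]
 [ 3.  -2.2]
 [-0.5 -0.8]
 [-1.   0.5]
 [-0.7  0.1]
 [-1.1 -1.1]]
[0.51937746 0.13395691] 108.42966379640701
[[-0.4 -0.3]
 [ 0.8 -0.7]
 [ 0.9 -1. ]
 [-0.5  0.5]
 [ 0.2  0.5]
 [ 0.2  0.2]
 [-1.9 -1.8]
 [ 0.1 -1.5]]
block in box frame 0.09711362057990171 0.0017680696778523816
lev [ 0.43006885 -0.03415758] 99.56618401327933 1.1728757339106437
wrench [0.66289605 0.07937395] [0.63184213 0.07442037] [ 0.69198875 -0.17600265]
blue blk [0.55738563 0.27811647] [0.54552526 0.22722192] [0.46605216 0.2412982 ] bar [0.50534254 0.2288455 ]
orange [0.419227   0.21953101] [0.39728374 0.1787317 ] [0.32425434 0.21556126]
```

```bash
cat >> h.py <<'E'
from scipy.spatial.transform import Rotation as R
def rot(y,z):  # tool rotation from y,z axis
    z=z/np.linalg.norm(z); y=y-z*(y@z); y/=np.linalg.norm(y); return R.from_matrix(np.c_[np.cross(y,z),y,z])
def plan(wps,p,r,quiet=False):
    """wps: (pos,Rot,nrows). simulate with rounded numbers; rows in tool axes; returns p,r"""
    for P,Q,n in wps:
        tot=(r.inv()*Q).as_rotvec(degrees=True); 
        n=max(n,int(np.ceil(np.linalg.norm(tot)/9.9)),int(np.ceil(np.linalg.norm(P-p)/.05)),1)
        for i in range(n):
            k=n-i
            w=np.round((r.inv()*Q).as_rotvec(degrees=True)/90/k,3); d=np.round(r.inv().apply((P-p)/k)/.08,3)
            print('[%s]'%','.join('%g'%v for v in [*w,*d,-1]),end=', ')
            p=p+r.apply(d*.08); r=r*R.from_rotvec(w*90,degrees=True)
        print(' #',n,p.round(3))
    return p,r
def cur():
    from rig import ctrl
    s=ctrl.get_state(); return np.array(s['eef_pos']),R.from_euler('xyz',s['tcp_rot'],degrees=True),s
PB=np.array([.53786,.0386]);AB=np.radians(99.92)
QB=np.array([.5194,.13396]);AQ=np.radians(108.43)
E
python3 - <<'E'
from h import *
f=np.array([np.sin(AQ),-np.cos(AQ),0]);g=-f;t=np.radians(20)
Q=rot(f,g*np.sin(t)-np.array([0,0,np.cos(t)]))
p,r,s=cur()
c=np.r_[QB,0]
b=c+f*.09
plan([(np.r_[b[:2],.20],Q,11)],p,r)
E
```

```text
[0.019,0.008,0.045,-0.534,-0.24,0.044,-1], [0.019,0.008,0.045,-0.55,-0.2,0.043,-1], [0.019,0.008,0.045,-0.564,-0.159,0.042,-1], [0.019,0.008,0.045,-0.574,-0.118,0.039,-1], [0.019,0.008,0.045,-0.581,-0.076,0.034,-1], [0.019,0.008,0.045,-0.586,-0.034,0.029,-1], [0.019,0.008,0.046,-0.587,0.009,0.022,-1], [0.019,0.008,0.045,-0.585,0.051,0.013,-1], [0.019,0.008,0.046,-0.58,0.093,0.004,-1], [0.019,0.008,0.045,-0.572,0.134,-0.007,-1], [0.02,0.008,0.046,-0.56,0.174,-0.019,-1],  # 11 [0.605 0.162 0.2  ]
```

Call:
drive_tool:
  series:
    - [0.02,0.01,0.045,-0.53,-0.24,0.04,-1]
    - [0.02,0.01,0.045,-0.55,-0.2,0.04,-1]
    - [0.02,0.01,0.045,-0.56,-0.16,0.04,-1]
    - [0.02,0.01,0.045,-0.57,-0.12,0.04,-1]
    - [0.02,0.01,0.045,-0.58,-0.08,0.03,-1]
    - [0.02,0.01,0.045,-0.59,-0.03,0.03,-1]
    - [0.02,0.01,0.045,-0.59,0.01,0.02,-1]
    - [0.02,0.01,0.045,-0.58,0.05,0.01,-1]
    - [0.02,0.01,0.045,-0.58,0.09,0,-1]
    - [0.02,0.01,0.045,-0.57,0.13,-0.01,-1]
    - [0.02,0.01,0.045,-0.56,0.17,-0.02,-1]
    - [0,0,0,0,0,0,-1]

```text
clock: 1.6
eef_pos: [0.6047, 0.1573, 0.1936]
tcp_rot: [-158.4, -1.2, 107.9]
contact_force: [0.4, -0.4, -0.0]
opening: 0.0003
```

Run:
```python
from h import *
f=np.array([np.sin(AQ),-np.cos(AQ),0]);g=-f;t=np.radians(20)
Q=rot(f,g*np.sin(t)-np.array([0,0,np.cos(t)]))
p,r,s=cur(); print(p,s['joint_positions'],s['opening'],s['contact_force'],(r.inv()*Q).as_rotvec(degrees=True))
c=np.r_[QB,0]; b=c+f*.09; b[2]=.03
plan([(b,Q,5)],p,r)
```

```text
[0.60471668 0.15732119 0.19355729] [-1.78961813e+01  5.34989283e+01 -6.56862587e-01  6.89837770e+01
 -7.63704805e-01  7.91298499e+01  2.46765390e-02] 0.000339574897172108 [ 0.35557041 -0.3582719  -0.03706162] [-1.61083364 -1.29269555 -0.07607905]
[-0.004,-0.003,-0,0.004,0.154,0.379,-1], [-0.003,-0.003,-0,0.005,0.152,0.38,-1], [-0.004,-0.003,-0,0.007,0.15,0.38,-1], [-0.003,-0.003,-0,0.009,0.148,0.381,-1], [-0.004,-0.002,-0.001,0.011,0.147,0.382,-1],  # 5 [0.605 0.162 0.03 ]
```

Call:
drive_tool:
  series:
    - [-0.004,-0.003,0,0.005,0.15,0.38,-1]
    - [-0.004,-0.003,0,0.005,0.15,0.38,-1]
    - [-0.004,-0.003,0,0.01,0.15,0.38,-1]
    - [-0.004,-0.003,0,0.01,0.15,0.38,-1]
    - [-0.004,-0.003,0,0.01,0.15,0.38,-1]
    - [0,0,0,0,0,0,-1]

```text
clock: 2.35
eef_pos: [0.5996, 0.1704, 0.0299]
tcp_rot: [-159.9, -0.3, 108.9]
contact_force: [-0.6, 0.1, 0.2]
opening: 0.0006
```

```bash
cat > pic.py <<'E'
import sys,cv2,numpy as np
from rig import eyes
n=sys.argv[1]
a=eyes.snapshot('top')['image'];b=eyes.snapshot('side')['image']
cv2.imwrite(f'pics/{n}_top.png',a);cv2.imwrite(f'pics/{n}_side.png',b)
A=cv2.resize(a[140:300,180:380],None,fx=3,fy=3,interpolation=cv2.INTER_CUBIC)[:, :]
B=cv2.resize(b[120:280,180:330],None,fx=3,fy=3,interpolation=cv2.INTER_CUBIC)
A=cv2.resize(A,(420,336));B=cv2.resize(B,(375,400))
C=np.zeros((400,800,3),np.uint8);C[:336,:420]=A;C[:,425:800]=B
cv2.imwrite(f'pics/{n}.png',C)
E
python3 pic.py p1
python3 - <<'E'
from h import *
p,r,s=cur(); print(p,s['tcp_rot'],s['contact_force'])
E
```

```text
[0.60261494 0.17029333 0.03274059] [-160.29636969   -0.24892173  108.8661659 ] [-0.21528356  0.63690088 -0.11012663]
```

View pics/p1.png

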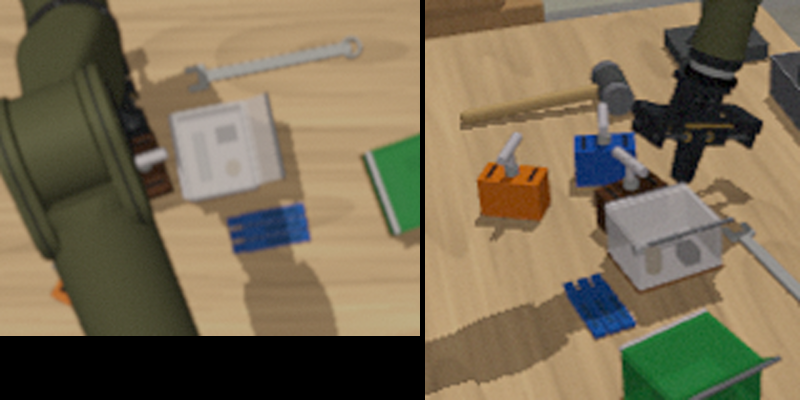

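Run:
```python
from h import *
f=np.array([np.sin(AQ),-np.cos(AQ),0]);g=-f;t=np.radians(20)
Q=rot(f,g*np.sin(t)-np.array([0,0,np.cos(t)]))
p,r,s=cur();p=np.array([.601,.170,.031]); r=R.from_euler('xyz',[-160,-.3,108.8],degrees=True)
c=np.r_[QB,.03]
p,r=plan([(c+f*.085,Q,2),(c+f*.065,Q,3),(c-f*.01,Q,10)],p,r)
```

```text
[-0,-0.001,0.003,-0.052,-0.021,0.014,-1], [-0,-0.001,0.002,-0.053,-0.02,0.014,-1],  # 2 [0.6   0.161 0.03 ]
[-0,0,0,0,-0.078,0.028,-1], [-0,0,0,0,-0.078,0.029,-1], [-0,0,0,0,-0.079,0.028,-1],  # 3 [0.581 0.154 0.03 ]
[-0,0,0,0,-0.088,0.032,-1], [-0,0,0,0,-0.088,0.032,-1], [-0,0,0,0,-0.088,0.032,-1], [-0,0,0,0,-0.088,0.032,-1], [-0,0,0,0,-0.088,0.032,-1], [-0,0,0,0,-0.088,0.032,-1], [-0,0,0,0,-0.088,0.032,-1], [-0,0,0,0,-0.088,0.032,-1], [-0,0,0,0,-0.088,0.032,-1], [-0,0,0,0,-0.089,0.033,-1],  # 10 [0.51  0.131 0.03 ]
```

Call:
drive_tool:
  series:
    - [0,0,0.003,-0.052,-0.02,0.014,-1]
    - [0,0,0.003,-0.052,-0.02,0.014,-1]
    - [0,0,0,0,-0.08,0.028,-1]
    - [0,0,0,0,-0.08,0.028,-1]
    - [0,0,0,0,-0.08,0.029,-1]
    - [0,0,0,0,-0.08,0.029,-1]
    - [0,0,0,0,-0.08,0.029,-1]
    - [0,0,0,0,-0.08,0.029,-1]
    - [0,0,0,0,-0.08,0.029,-1]
    - [0,0,0,0,-0.08,0.029,-1]
    - [0,0,0,0,-0.08,0.029,-1]
    - [0,0,0,0,0,0,-1]

```text
clock: 3.95
eef_pos: [0.5425, 0.1408, 0.0309]
tcp_rot: [-160.2, -0.0, 108.3]
contact_force: [0.9, -0.5, -0.6]
opening: 0.0005
```

```bash
python3 pic.py p2
python3 - <<'E'
from h import *
p,r,s=cur(); print(p,s['tcp_rot'],s['contact_force'])
f=np.array([np.sin(AQ),-np.cos(AQ)]);d=p[:2]-QB;print(d@f,d@[-f[1],f[0]])
E
```

```text
[0.54292272 0.14095925 0.030795  ] [-1.60182129e+02 -3.50251400e-02  1.08303752e+02] [ 0.93415706 -0.30781515 -0.06042407]
0.024529035547877373 -0.000796343662345
```

View pics/p2.png

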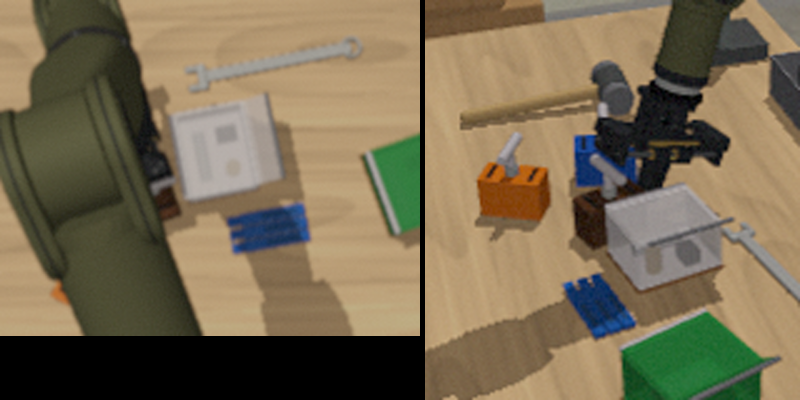

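The dark block has slid toward the robot and is still upright. Nothing else has moved. I'll keep pushing.

Call:
drive_tool:
  series:
    - [0,0,0,0,-0.08,0.029,-1]
    - [0,0,0,0,-0.08,0.029,-1]
    - [0,0,0,0,-0.08,0.029,-1]
    - [0,0,0,0,-0.08,0.029,-1]
    - [0,0,0,0,-0.08,0.029,-1]
    - [0,0,0,0,-0.08,0.029,-1]
    - [0,0,0,0,-0.08,0.029,-1]
    - [0,0,0,0,-0.08,0.029,-1]
    - [0,0,0,0,-0.08,0.029,-1]
    - [0,0,0,0,-0.08,0.029,-1]
    - [0,0,0,0,-0.08,0.029,-1]
    - [0,0,0,0,0,0,-1]

```text
clock: 5.55
eef_pos: [0.4715, 0.1173, 0.0308]
tcp_rot: [-160.2, -0.0, 108.3]
contact_force: [0.6, -0.3, 0.4]
opening: 0.0006
```

```bash
python3 pic.py p3
python3 - <<'E'
from h import *
p,r,s=cur(); print(p,s['tcp_rot'],s['contact_force'])
f=np.array([np.sin(AQ),-np.cos(AQ)]);d=p[:2]-QB;print(d@f,d@[-f[1],f[0]])
E
```

```text
[0.47207288 0.11748743 0.03068681] [-1.60214726e+02 -3.24346074e-02  1.08302620e+02] [-0.14848208 -0.20255655  0.00294244]
-0.0501074745598548 -0.0006654315060752261
```

View pics/p3.png

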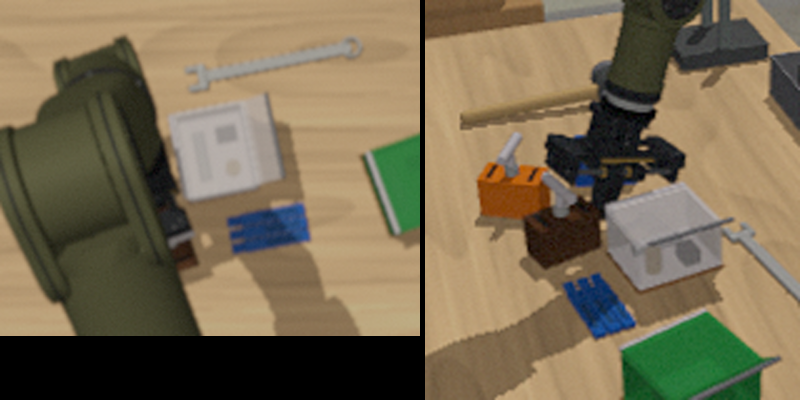

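Call:
drive_tool:
  series:
    - [0,0,0,0,-0.08,0.029,-1]
    - [0,0,0,0,-0.08,0.029,-1]
    - [0,0,0,0,-0.08,0.029,-1]
    - [0,0,0,0,0,0,-1]
    - [0,0,0,0,0.12,-0.04,-1]
    - [0,0,0,0,0.3,-0.2,-1]
    - [0,0,0,0,0.2,-0.5,-1]
    - [0,0,0,0,0,-0.6,-1]
    - [0,0,0,0,0,-0.6,-1]
    - [0,0,0,0,0,-0.6,-1]
    - [0,0,0,0,0,0,-1]

```text
clock: 7.02
eef_pos: [0.5662, 0.1485, 0.2084]
tcp_rot: [-160.8, -0.0, 108.3]
contact_force: [0.6, 0.0, -0.4]
opening: 0.0008
```

```bash
python3 pic.py p4
python3 - <<'E'
from h import *
p,r,s=cur(); print(p,s['tcp_rot'],s['contact_force'],s['joint_positions'])
E
```

```text
[0.56266006 0.14741397 0.20500566] [-1.60277653e+02 -3.72605861e-02  1.08309224e+02] [-0.35667994  0.50161355 -0.58710798] [-1.88293717e+01  4.79377096e+01 -4.68430348e-01  8.00557942e+01
  1.14549155e-02  7.17270779e+01 -8.93419812e-01]
```

View pics/p4.png

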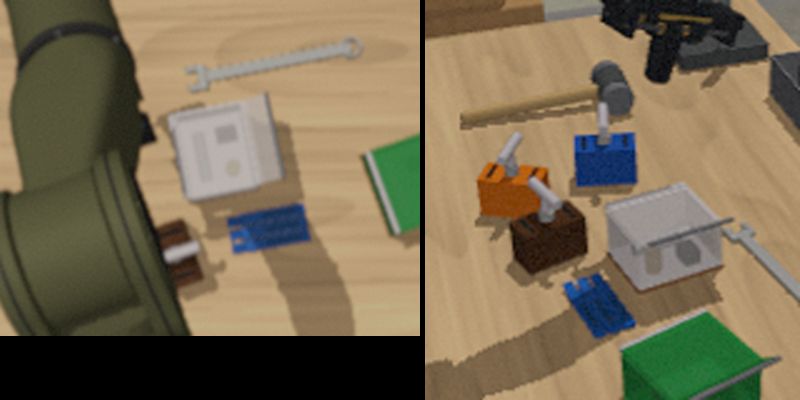

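The block stands alone at about (182,255) in the left panel, toward the robot and clear of the levers and the orange block. Next I'll go over to the lip side of the box.

```bash
cat >> h.py <<'E'
BX=np.array([np.cos(AB),np.sin(AB),0]);BY=np.array([-np.sin(AB),np.cos(AB),0]);UP=np.array([0,0,1.])
def lipQ(deg):
    t=np.radians(deg); return rot(-BY,BX*np.sin(t)-UP*np.cos(t))
def tcpC(x,z,deg,y=0):  # TCP for tip upper-front corner at box coords
    t=np.radians(deg); n=BX*np.cos(t)+UP*np.sin(t)
    return np.r_[PB,0]+BX*x+BY*y+UP*z-.009*n
E
python3 - <<'E'
from h import *
from m1 import px
for u,v in ((692,255),(750,405)):
    w=px(u,v,.0725);print('green',w,(np.r_[w,0]-np.r_[PB,0])@BX,(np.r_[w,0]-np.r_[PB,0])@BY)
p,r,s=cur();p=np.array([.565,.148,.207])
Q=lipQ(45)
h=tcpC(-.06,.22,45)
plan([(h,Q,7),(tcpC(-.064-.09,.06+.09,45),Q,4)],p,r)
E
```

```text
[0.53785716 0.03860135] 99.92481892826859
[[ 1.2 -0.4]
 [ 1.1 -0.8]
 [-0.3  0.1]
 [-0.2 -0.2]
 [-0.6  0.2]
 [ 0.6  0.2]
 [ 3.  -2.2]
 [-0.5 -0.8]
 [-1.   0.5]
 [-0.7  0.1]
 [-1.1 -1.1]]
[0.51937746 0.13395691] 108.42966379640701
[[-0.4 -0.3]
 [ 0.8 -0.7]
 [ 0.9 -1. ]
 [-0.5  0.5]
 [ 0.2  0.5]
 [ 0.2  0.2]
 [-1.9 -1.8]
 [ 0.1 -1.5]]
block in box frame 0.09711362057990171 0.0017680696778523816
lev [ 0.43006885 -0.03415758] 99.56618401327933 1.1728757339106437
wrench [0.66289605 0.07937395] [0.63184213 0.07442037] [ 0.69198875 -0.17600265]
blue blk [0.55738563 0.27811647] [0.54552526 0.22722192] [0.46605216 0.2412982 ] bar [0.50534254 0.2288455 ]
orange [0.419227   0.21953101] [0.39728374 0.1787317 ] [0.32425434 0.21556126]
green [ 0.52643741 -0.16203833] -0.1956708318263383 0.04581637490389002
green [ 0.41961728 -0.19861051] -0.21329401692606742 0.15733985715322715
[-0.035,0.073,0,-0.287,-0.121,0.031,-1], [-0.035,0.073,0,-0.289,-0.122,-0.009,-1], [-0.035,0.073,0,-0.285,-0.121,-0.049,-1], [-0.035,0.073,0,-0.278,-0.117,-0.088,-1], [-0.035,0.073,0.001,-0.265,-0.111,-0.125,-1], [-0.035,0.072,0,-0.249,-0.102,-0.16,-1], [-0.034,0.073,0.001,-0.23,-0.093,-0.193,-1],  # 7 [ 0.549 -0.027  0.214]
[-0,-0,-0,-0.362,0,-0.053,-1], [-0,-0,-0,-0.362,0,-0.053,-1], [-0,-0,-0,-0.363,0,-0.054,-1], [-0,-0,-0,-0.362,0.001,-0.053,-1],  # 4 [ 0.565 -0.119  0.144]
```

Call:
drive_tool:
  series:
    - [-0.035,0.073,0,-0.28,-0.12,0.03,-1]
    - [-0.035,0.073,0,-0.28,-0.12,-0.01,-1]
    - [-0.035,0.073,0,-0.28,-0.12,-0.05,-1]
    - [-0.035,0.073,0,-0.27,-0.12,-0.09,-1]
    - [-0.035,0.073,0,-0.26,-0.11,-0.13,-1]
    - [-0.035,0.073,0,-0.25,-0.1,-0.16,-1]
    - [-0.035,0.073,0,-0.23,-0.09,-0.2,-1]
    - [0,0,0,-0.3,0,-0.05,-1]
    - [0,0,0,-0.3,0,-0.05,-1]
    - [0,0,0,-0.3,0,-0.05,-1]
    - [0,0,0,-0.3,0,-0.05,-1]
    - [0,0,0,0,0,0,-1]
    - [0,0,0,0,0,0,-1]

```text
clock: 8.75
eef_pos: [0.5613, -0.1014, 0.1571]
tcp_rot: [179.8, -45.2, 100.3]
contact_force: [0.3, -0.3, -0.2]
opening: 0.0
```

```bash
python3 pic.py p5
python3 - <<'E'
from h import *
p,r,s=cur(); print(p,s['tcp_rot'],s['contact_force'],s['joint_positions'])
Q=lipQ(45);print((r.inv()*Q).as_rotvec(degrees=True),(p-np.r_[PB,0])@np.c_[BX,BY,UP])
plan([(tcpC(-.064-.08,.06+.08,45),Q,2),(tcpC(-.064,.06,45),Q,5)],p,r)
E
python3 -c "
import cv2
a=cv2.imread('pics/p5_top.png')[150:310,150:350];cv2.imwrite('pics/p5c.png',cv2.resize(a,None,fx=4,fy=4)[:600])"
```

```text
[ 0.56126053 -0.10156381  0.15745217] [179.73360385 -45.17439749 100.31811813] [-1.12322535  0.17816651  0.7687833 ] [ 34.98762295  57.57409179 -20.32775289  84.41604445 -22.95988646
  66.40038315  44.49521608]
[-0.01554483 -0.17504959  0.28067691] [-0.14209953  0.00109576  0.15745217]
[-0,-0.001,0.002,-0.142,0.006,0.068,-1], [-0,-0.001,0.001,-0.142,0.007,0.069,-1],  # 2 [ 0.564 -0.11   0.134]
[-0,0,0,0,0,0.283,-1], [-0,0,0,0,0,0.283,-1], [-0,0,0,0,0,0.283,-1], [-0,0,0,0,0,0.283,-1], [-0,0,0,0,0,0.282,-1],  # 5 [ 0.55  -0.031  0.054]
```

View pics/p5.png

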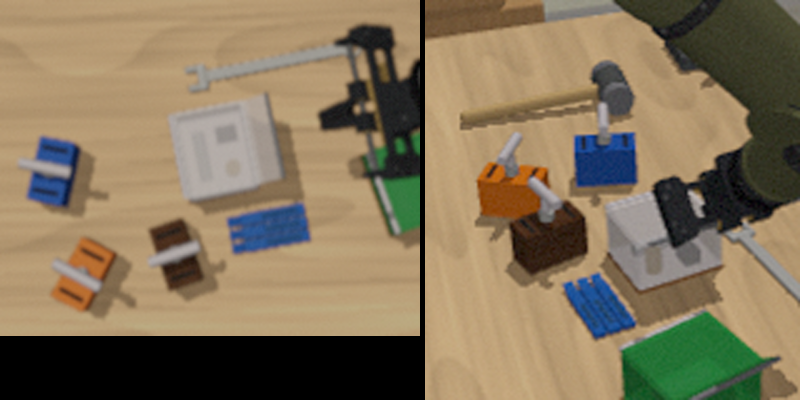

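View pics/p5c.png

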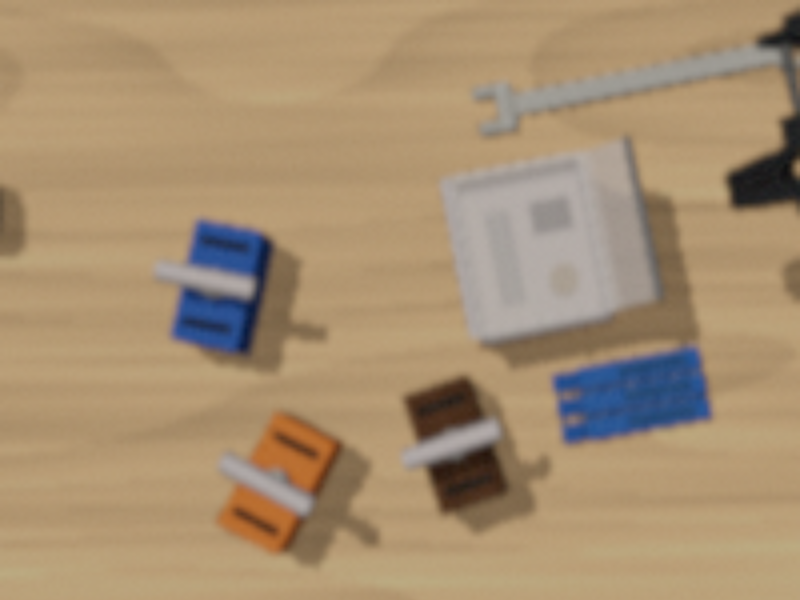

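Run:
```python
from h import *
t=lambda u,v:(150+(u+.5)/4-.5,150+(v+.5)/4-.5)
z=.06
o=[('top',np.array(l),t(*q)) for l,q in (((.025,-.045,z),(405,398)),((-.025,-.045,z),(467,378)),((-.025,.045,z),(507,495)),((.025,.045,z),(445,512)),((.035,0,.102),(403,460)),((-.035,0,.102),(499,428)))]
q,f=fit(o,[.4,.1,1.9]);print(q,np.degrees(q[2]),abs(f).max())
L=tow(q,[(a,b,0) for a in(.025,-.025) for b in(.045,-.045)])
print(((L-np.r_[PB,0])@np.c_[BX,BY]).round(4))
```

```text
[0.39586156 0.09429772 1.88332155] 107.90637622734202 1.3102536425765834
[[0.0978 0.1783]
 [0.1103 0.0892]
 [0.0483 0.1714]
 [0.0608 0.0822]]
```

Call:
drive_tool:
  series:
    - [0,0,0,-0.14,0.006,0.07,-1]
    - [0,0,0,-0.14,0.006,0.07,-1]
    - [0,0,0,0,0,0.28,-1]
    - [0,0,0,0,0,0.28,-1]
    - [0,0,0,0,0,0.28,-1]
    - [0,0,0,0,0,0,-1]
    - [0,0,0,0,0,0,-1]

```text
clock: 9.72
eef_pos: [0.5556, -0.0648, 0.0853]
tcp_rot: [179.8, -45.1, 100.1]
contact_force: [-1.3, 0.1, 0.8]
opening: -0.0
```

```bash
python3 pic.py p6
python3 - <<'E'
from h import *
p,r,s=cur(); print(p,s['tcp_rot'],s['contact_force'])
Q=lipQ(45);print((r.inv()*Q).as_rotvec(degrees=True),(p-np.r_[PB,0])@np.c_[BX,BY,UP])
plan([(tcpC(-.064,.06,45),Q,4)],p,r)
E
```

```text
[ 0.55581165 -0.06501596  0.08560379] [179.74551889 -45.06223511 100.10025288] [-0.21401772 -0.17264738  0.11255184]
[ 0.12695373 -0.06251781  0.12725028] [-0.10515941  0.00016697  0.08560379]
[0,-0,0,0.006,0,0.148,-1], [0,-0,0,0.006,0,0.147,-1], [0.001,-0,0.001,0.006,0,0.148,-1], [0,-0.001,0,0.006,0.001,0.147,-1],  # 4 [ 0.55  -0.031  0.054]
```

View pics/p6.png

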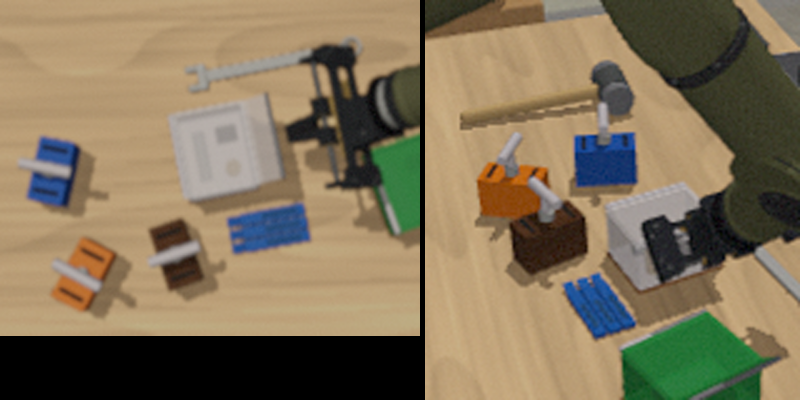

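Call:
drive_tool:
  series:
    - [0,0,0,0.006,0,0.148,-1]
    - [0,0,0,0.006,0,0.148,-1]
    - [0,0,0,0.006,0,0.148,-1]
    - [0,0,0,0.006,0,0.148,-1]
    - [0,0,0,0,0,0,-1]
    - [0,0,0,0,0,0,-1]

```text
clock: 10.58
eef_pos: [0.5494, -0.0296, 0.0533]
tcp_rot: [179.8, -45.1, 100.1]
contact_force: [0.0, 0.7, 0.7]
opening: 0.0002
```

```bash
python3 pic.py p7
python3 - <<'E'
from h import *
p,r,s=cur(); print(p,s['tcp_rot'],s['contact_force'],(p-np.r_[PB,0])@np.c_[BX,BY,UP])
w=[]
for a in list(range(0,61,4)):
    ph=np.radians(a+2); w.append((tcpC(.05-.112*np.cos(ph),.0725+.112*np.sin(ph),45),lipQ(45),1))
p,r=plan(w,p,r)
E
```

```text
[ 0.54951726 -0.02991157  0.05343371] [179.78413058 -45.1005959  100.11432864] [-0.07002262  0.10573826 -0.16302366] [-0.06949551  0.00031971  0.05343371]
[0.001,-0.001,0.002,0.158,0.005,-0.136,-1],  # 1 [ 0.55  -0.029  0.07 ]
[-0,-0,-0,0.073,-0.001,-0.064,-1],  # 1 [ 0.549 -0.028  0.078]
[-0,-0,-0,0.078,0,-0.059,-1],  # 1 [ 0.549 -0.027  0.086]
[-0,-0,-0,0.082,0,-0.053,-1],  # 1 [ 0.549 -0.025  0.093]
[-0,-0,-0,0.086,0,-0.047,-1],  # 1 [ 0.549 -0.023  0.101]
[-0,-0,-0,0.088,0,-0.042,-1],  # 1 [ 0.548 -0.021  0.108]
[-0,-0,-0,0.092,0,-0.035,-1],  # 1 [ 0.548 -0.018  0.115]
[-0,-0,-0,0.093,0,-0.028,-1],  # 1 [ 0.547 -0.014  0.122]
[-0,-0,-0,0.095,-0,-0.022,-1],  # 1 [ 0.546 -0.01   0.129]
[-0,-0,-0,0.097,-0,-0.015,-1],  # 1 [ 0.546 -0.005  0.135]
[-0,-0,-0,0.097,-0,-0.009,-1],  # 1 [ 0.545 -0.     0.141]
[-0,-0,-0,0.098,-0,-0.002,-1],  # 1 [0.544 0.005 0.147]
[-0,-0,-0,0.098,-0,0.005,-1],  # 1 [0.543 0.011 0.152]
[-0,-0,-0,0.097,-0,0.012,-1],  # 1 [0.542 0.017 0.157]
[-0,-0,-0,0.095,-0,0.019,-1],  # 1 [0.541 0.023 0.161]
[-0,-0,-0,0.095,-0.001,0.025,-1],  # 1 [0.539 0.03  0.165]
```

View pics/p7.png

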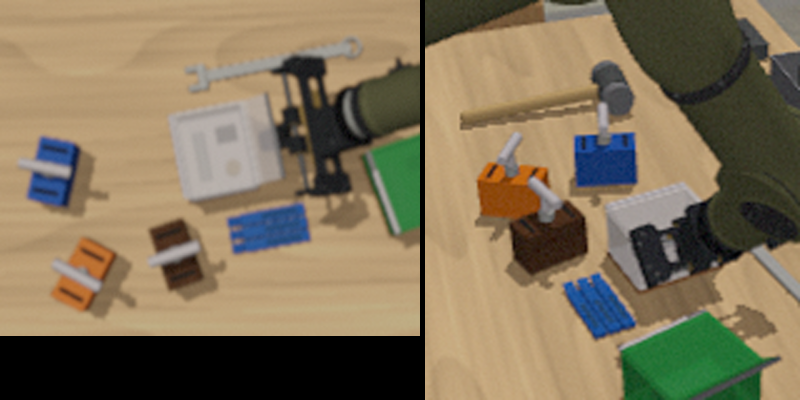

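The fingertip is under the lip, and the flap is still shut. No force shows. Now I'll lift the first part.

Call:
drive_tool:
  series:
    - [0,0,0,0.08,0,-0.07,-1]
    - [0,0,0,0.08,0,-0.07,-1]
    - [0,0,0,0.073,0,-0.064,-1]
    - [0,0,0,0.078,0,-0.059,-1]
    - [0,0,0,0.082,0,-0.053,-1]
    - [0,0,0,0.086,0,-0.047,-1]
    - [0,0,0,0.088,0,-0.042,-1]
    - [0,0,0,0,0,0,-1]

```text
clock: 11.68
eef_pos: [0.5476, -0.0203, 0.109]
tcp_rot: [179.8, -45.1, 100.2]
contact_force: [0.4, -1.1, -0.9]
opening: 0.0004
```

```bash
python3 pic.py p8
python3 - <<'E'
from h import *
p,r,s=cur(); print(p,s['tcp_rot'],s['contact_force'],(p-np.r_[PB,0])@np.c_[BX,BY,UP])
E
```

```text
[ 0.54757273 -0.02065901  0.10824039] [179.81528813 -45.122443   100.11510323] [-0.53400528 -0.54146236 -0.55305729] [-0.06004628  0.00064121  0.10824039]
```

View pics/p8.png

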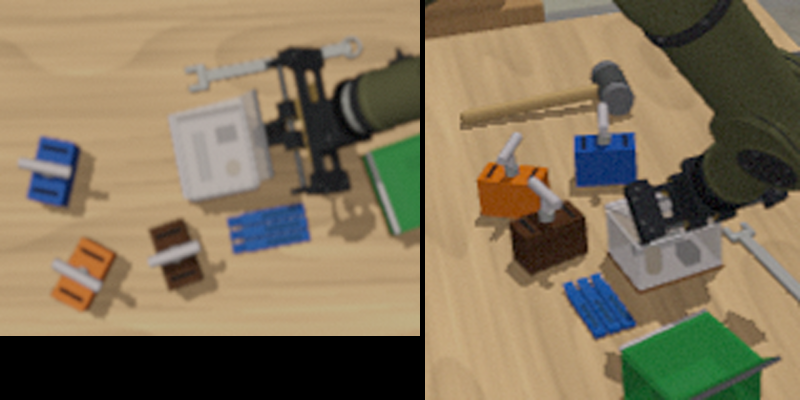

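The lip has risen, with its bead now at about x=255 in the left panel. I'll continue the arc.

Call:
drive_tool:
  series:
    - [0,0,0,0.092,0,-0.035,-1]
    - [0,0,0,0.093,0,-0.028,-1]
    - [0,0,0,0.095,0,-0.022,-1]
    - [0,0,0,0.097,0,-0.015,-1]
    - [0,0,0,0.097,0,-0.009,-1]
    - [0,0,0,0.098,0,-0.002,-1]
    - [0,0,0,0.098,0,0.005,-1]
    - [0,0,0,0.097,0,0.012,-1]
    - [0,0,0,0.095,0,0.019,-1]
    - [0,0,0,0.095,0,0.025,-1]
    - [0,0,0,0,0,0,-1]

```text
clock: 13.15
eef_pos: [0.5383, 0.0307, 0.1659]
tcp_rot: [179.8, -45.2, 100.2]
contact_force: [0.9, -0.0, 0.2]
opening: 0.0003
```

```bash
python3 pic.py p9
python3 - <<'E'
from h import *
p,r,s=cur(); print(p,s['tcp_rot'],s['contact_force'],(p-np.r_[PB,0])@np.c_[BX,BY,UP])
w=[]
for a in list(range(63,105,3)):
    ph=np.radians(a+2); w.append((tcpC(.05-.112*np.cos(ph),.0725+.110*np.sin(ph),45),lipQ(45),1))
p,r=plan(w,p,r)
E
```

```text
[0.53849741 0.02970103 0.16532319] [179.82725264 -45.1287442  100.11234872] [ 0.20282719 -0.55788441  0.68277265] [-0.00887573  0.00090518  0.16532319]
[0,-0.001,0.002,0.05,0.011,0.041,-1],  # 1 [0.538 0.035 0.166]
[0,-0,-0,0.068,0,0.028,-1],  # 1 [0.538 0.04  0.168]
[0,-0,-0,0.066,0,0.03,-1],  # 1 [0.537 0.046 0.17 ]
[0,-0,-0,0.065,0,0.035,-1],  # 1 [0.536 0.051 0.172]
[0,-0,-0,0.063,0,0.037,-1],  # 1 [0.535 0.057 0.173]
[0,-0,-0,0.061,0,0.041,-1],  # 1 [0.534 0.062 0.174]
[0,-0,-0,0.059,-0,0.044,-1],  # 1 [0.533 0.068 0.175]
[0,-0,-0,0.056,-0,0.046,-1],  # 1 [0.532 0.074 0.176]
[0,-0,-0,0.054,-0,0.05,-1],  # 1 [0.531 0.08  0.176]
[0,-0,-0,0.051,-0,0.052,-1],  # 1 [0.53  0.085 0.176]
[0,-0,-0,0.049,-0,0.055,-1],  # 1 [0.529 0.091 0.176]
[0,-0,-0,0.046,-0,0.057,-1],  # 1 [0.528 0.097 0.175]
[0,-0,-0,0.042,-0,0.06,-1],  # 1 [0.527 0.103 0.174]
[0,-0,-0,0.04,-0.001,0.062,-1],  # 1 [0.526 0.108 0.173]
```

View pics/p9.png

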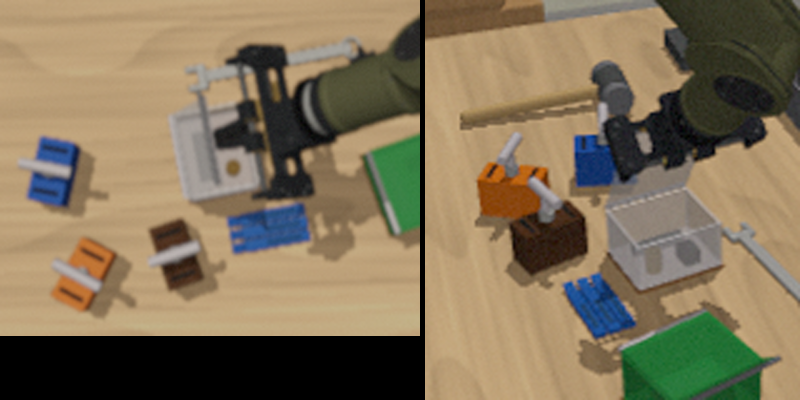

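Run:
```python
from h import *
p,r,s=cur(); p=np.array([.5384,.0302,.1655])
w=[]
for i,a in enumerate([64,67,70,73,76,79,81,83,85,87,89,91,93,95,97]):
    ph=np.radians(a+1); q=max(.094,.112-.003*(i+1)); w.append((tcpC(.05-q*np.cos(ph),.0725+q*np.sin(ph),45),r,1))
p,r=plan(w,p,r)
```

```text
[0,0,0,0.047,0.012,0.058,-1],  # 1 [0.538 0.036 0.165]
[0,0,0,0.052,-0,0.06,-1],  # 1 [0.537 0.042 0.164]
[0,0,0,0.046,-0,0.063,-1],  # 1 [0.536 0.049 0.164]
[0,0,0,0.042,-0,0.064,-1],  # 1 [0.535 0.054 0.162]
[0,0,0,0.036,-0,0.065,-1],  # 1 [0.534 0.06  0.161]
[0,0,0,0.031,-0,0.066,-1],  # 1 [0.533 0.065 0.159]
[0,0,0,0.034,-0,0.024,-1],  # 1 [0.533 0.069 0.159]
[0,0,0,0.032,-0,0.025,-1],  # 1 [0.532 0.072 0.16 ]
[0,0,0,0.031,-0,0.027,-1],  # 1 [0.531 0.075 0.16 ]
[0,0,0,0.031,0,0.027,-1],  # 1 [0.531 0.078 0.16 ]
[0,0,0,0.029,0,0.029,-1],  # 1 [0.53  0.082 0.16 ]
[0,0,0,0.028,0,0.03,-1],  # 1 [0.53  0.085 0.16 ]
[0,0,0,0.028,0,0.03,-1],  # 1 [0.529 0.088 0.16 ]
[0,0,0,0.026,0,0.032,-1],  # 1 [0.529 0.091 0.16 ]
[0,0,0,0.025,0,0.032,-1],  # 1 [0.528 0.094 0.159]
```

Call:
drive_tool:
  series:
    - [0,0,0,0.047,0,0.058,-1]
    - [0,0,0,0.052,0,0.06,-1]
    - [0,0,0,0.046,0,0.063,-1]
    - [0,0,0,0.042,0,0.064,-1]
    - [0,0,0,0.036,0,0.065,-1]
    - [0,0,0,0.031,0,0.066,-1]
    - [0,0,0,0.034,0,0.024,-1]
    - [0,0,0,0.032,0,0.025,-1]
    - [0,0,0,0,0,0,-1]

```text
clock: 14.38
eef_pos: [0.5311, 0.0716, 0.1597]
tcp_rot: [179.8, -45.2, 100.2]
contact_force: [-0.2, -0.8, -0.3]
opening: 0.0005
```

```bash
python3 pic.py p10
python3 - <<'E'
from h import *
p,r,s=cur(); print(p,s['contact_force'],(p-np.r_[PB,0])@np.c_[BX,BY,UP])
E
```

```text
[0.53129275 0.07118144 0.15958119] [0.07309129 0.02116002 0.51301419] [0.03322568 0.00085617 0.15958119]
```

View pics/p10.png

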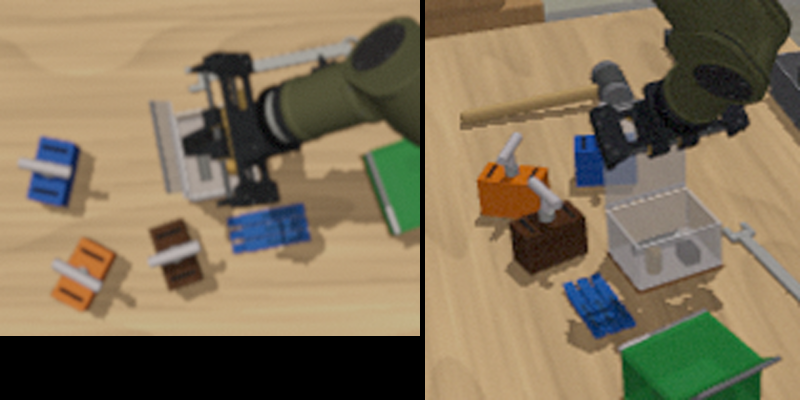

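The flap is almost upright, with the lip over the back edge. I'll tip it slowly past balance.

Call:
drive_tool:
  series:
    - [0,0,0,0.025,0,0.025,-1]
    - [0,0,0,0.025,0,0.025,-1]
    - [0,0,0,0.025,0,0.025,-1]
    - [0,0,0,0.02,0,0.025,-1]
    - [0,0,0,0.02,0,0.025,-1]
    - [0,0,0,0.02,0,0.025,-1]
    - [0,0,0,0.02,0,0.025,-1]
    - [0,0,0,0.02,0,0.025,-1]
    - [0,0,0,0,0,0,-1]
    - [0,0,0,0,0,0,-1]

```text
clock: 15.72
eef_pos: [0.5276, 0.0921, 0.1582]
tcp_rot: [179.8, -45.1, 100.1]
contact_force: [0.4, 0.0, 0.1]
opening: 0.0002
```

```bash
python3 pic.py p11
python3 - <<'E'
from h import *
p,r,s=cur(); print(p,s['contact_force'],(p-np.r_[PB,0])@np.c_[BX,BY,UP])
E
```

```text
[0.52760102 0.09208668 0.15819636] [0.0970073  0.55330843 0.85722262] [0.05445436 0.00089129 0.15819636]
```

View pics/p11.png

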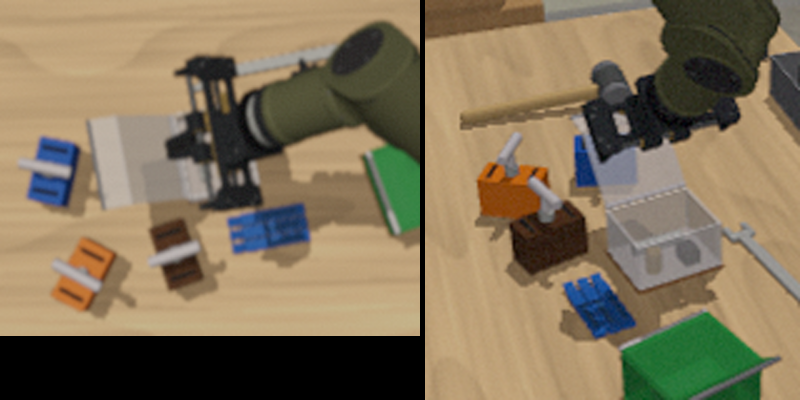

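The flap has fallen back to its stop. I'll withdraw along the fingers, away from the flap, and check.

Call:
drive_tool:
  series:
    - [0,0,0,0,0,-0.3,-1]
    - [0,0,0,0,0,-0.5,-1]
    - [0,0,0,0,0,-0.5,-1]
    - [0,0,0,0,0,-0.5,-1]
    - [0,0,0,0,0,-0.5,-1]
    - [0,0,0,0,0,0,-1]
    - [0,0,0,0,0,0,-1]
    - [0,0,0,0,0,0,-1]

```text
clock: 16.82
eef_pos: [0.5489, -0.0347, 0.2872]
tcp_rot: [180.0, -45.3, 100.1]
contact_force: [0.3, 0.3, -0.3]
opening: 0.0006
```

```bash
python3 pic.py p12
python3 - <<'E'
from h import *
p,r,s=cur(); print(p,s['contact_force'],s['clock'])
a=cv2.imread('pics/p12_top.png')
for th in (2.1,2.2,2.3):
    H=np.array([.05,0,.0725]);
    def fl(u,w,y): # u along panel, w up
        c,s_=np.cos(th),np.sin(th); v=np.array([-u,w]); return (.05+v[0]*c+v[1]*s_, y, .0725-v[0]*s_+v[1]*c)
    L=[fl(.131,.0225,-.058),fl(.131,.0225,.058)]
    W=tow(np.r_[PB,AB],np.array(L)); print(th,W.round(3).tolist(),proj('top',W).round(1).tolist(),proj('side',W).round(1).tolist())
E
python3 -c "
import cv2
a=cv2.imread('pics/p12_top.png')[150:300,150:350];cv2.imwrite('pics/p12c.png',cv2.resize(a,None,fx=4,fy=4))"
```

```text
[ 0.5492151  -0.03509281  0.28739329] [-0.54185563  0.379661   -0.00205549] 16.925
2.1 [[0.572, 0.182, 0.174], [0.457, 0.162, 0.174]] [[227.1, 194.1], [234.7, 237.3]] [[271.3, 155.7], [239.3, 163.6]]
2.2 [[0.57, 0.192, 0.165], [0.456, 0.172, 0.165]] [[224.0, 195.4], [231.5, 238.2]] [[270.1, 156.9], [238.4, 164.8]]
2.3 [[0.568, 0.2, 0.155], [0.454, 0.18, 0.155]] [[221.3, 196.6], [228.7, 239.1]] [[269.1, 158.5], [237.6, 166.3]]
```

View pics/p12.png

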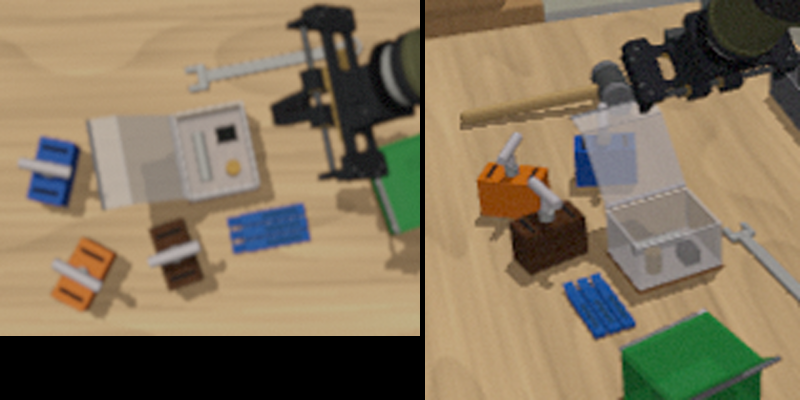

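View pics/p12c.png

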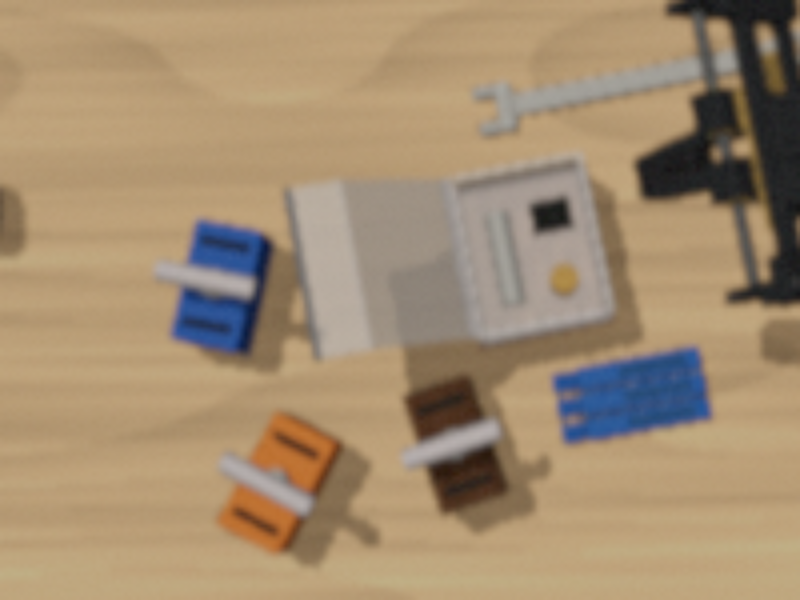

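View pics/p12_top.png

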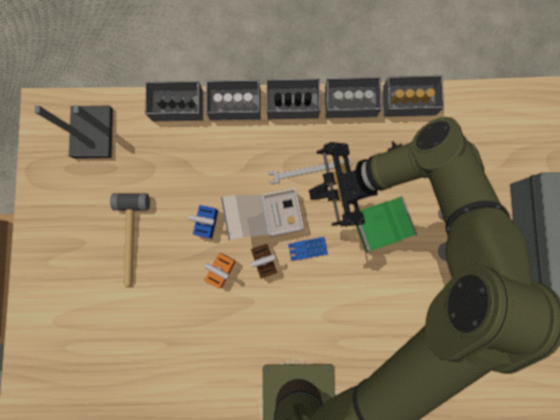

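View pics/p12_side.png

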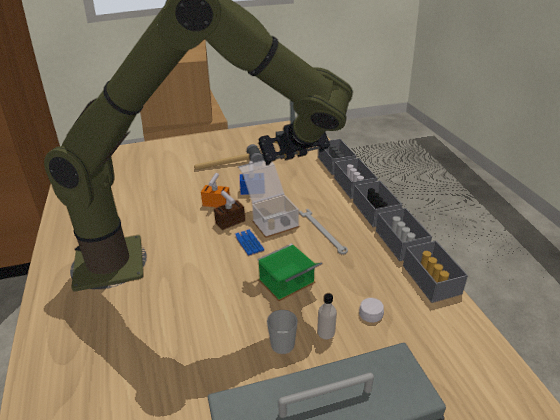

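The flap lies back at its stop, with the bead ends at top-view pixels (222,197) and (230,239), against (221,197) and (229,239) predicted for 2.3. The block is upright, and the cup, bottle, tin, green box, levers, wrench and mallet are where they were. The arm is clear, so I'm handing in.

```bash
python3 -c "
from rig import workorder
print(workorder.finish_job())"
```

```text
the job is handed in; nothing more can be done
None
```

The box is open and its flap lies back against its stop on its own; I handed the job in at about 17 s of the 64 s allowed.

- **Block:** With the flap shut, I pushed the dark key block along the ledge toward the robot with closed fingertips. It is still standing, and its nearest corner is at 82 mm along the box's y. The hinge line ends at about 58–60 mm, so it clears by roughly 22 mm.
- **Flap:** I lifted it by the lip with the fingers tilted 45 degrees and eased it slowly past upright. It then fell back to its stop. After I withdrew the arm, its edge in the top view was within about 1.5 pixels of where 2.3 rad predicts.
- **Forces:** Every force reading I took was at the noise level, under about 2 N.
- **Other items:** Compared by eye, the levers, wrench, mallet, bottle, tin, cup and the look-alikes look unmoved in the last pictures. The arm hid the bottle, tin and cup in the top view, so those three were checked only in the side view.
- **Disagreement:** The first approach to the block was about 8 mm off sideways because I used a reading taken before the arm had settled. I corrected it before touching the block, and no check failed.

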